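Clip the pin pot's ring into the snap hook

TASK

Pick up the blue pin pot by its orange stem and clip its steel ring into the brass snap hook: press the ring gently against the red sprung gate until it swings in and snaps shut behind the ring. Leave the pot hanging quietly and upright from the closed hook, and leave the other things on the desk where they are. The hook is not clamped exactly where its stand suggests, so feel for the gate and never force it.

Things in the scene. Friction and masses are not known exactly. Their poses are not given: they have to be found in the camera images.
- stand: Fixed stand with the snap hook. Origin on the desk under the nominal entry point; +x = direction in which the gate is pressed in (away from the robot), +y along the gate from hinge to nose, z up. Frame behind the hook at x 98 to 135 mm, up to z 158; base plate x 90 to 160, 10 mm thick. Hook: level closed loop of 7 mm round brass bar, axis 140 mm above the desk, 66 mm along y, 43 mm along x
- entry (a point): Nominal entry point, on the stand, 140 mm above the desk, turned as the stand: middle of the mouth. The hook with its gate is clamped in a slot, so ALL stated hook places are off by one unknown amount: up to 18 mm either way in stand y and 10 mm in stand x. This is not measured; feel or see it. It does not change in a run. Under load the hook yields along x on a spring, 5 N per mm
- gate_nominal (a point): Nominal middle of the closed red gate (fixed to the stand, same hidden offset), 6 mm round bar on the loop's -x side, x = 0: hinge at y = -37 mm, free end at y = +5. The ring's bar must press near the free end: with its axis at y -2 to +3 it slips past the gate; nearer the hinge the gate meets its stop and blocks. Pressing takes 3 N at first, up to about 10 N; over 20 N is too much
- nose_nominal (a point): Nominal middle of the fixed nose (fixed to the stand, same hidden offset), 7 mm brass bar from y = +6 to +29 mm at x = 0, in line with the closed gate. A ring pressed here meets it hard, the gate unmoved
- back_nominal (a point): Nominal middle of the loop's back bar (fixed to the stand, same hidden offset), axis at x = +43 mm. The ring's leading bar (axis) can go in to x = +36, where it meets the back bar; the gate snaps shut behind it from x = +20 to +30 on
- gate (a joint): Angle of the red gate: 0 shut, grows as its free end is pressed inward (+x of the stand), stop at 0.65 rad; springs back to 0 by itself
- pot_grip (a point): Grip point at half height of the orange 14 x 14 mm square stem (38 mm tall) on top of the pin pot, 121 mm above the pot's underside. The pin pot is a loose blue round plastic container (44 mm diameter, 90 g) with white twist cap (47 mm, top at 45 mm); on the cap stands a steel ring and on the ring the stem (z 98 to 136 mm). Axes are the pot's: z up, ring in its x-z plane, stem faces square to x and y
- pot_ring (a point): Centre of the pin pot's upright steel ring, 71 mm above its underside, 50 mm below pot_grip; bar 6 mm thick, ring 44 mm inside, 56 mm outside, 25 mm from centre to bar axis; it lies in the pot's x-z plane (its hole looks along the pot's y)
- pot: The same pin pot; origin at the centre of its underside, axes as pot_grip, 136 mm tall in all
- pencil_cup: Bystander: turquoise ceramic pencil cup, 78 mm wide, 95 mm tall, pencils to 155 mm; origin under its centre
- punch: Bystander: aluminium hole punch, 115 x 55 x 62 mm, along its x; origin under its centre
- stapler: Bystander: white stapler, 140 x 36 x 66 mm, along its x; origin under its centre
- spool_a: Bystander: coral thread spool, 32 mm wide, 50 mm tall; origin under its centre
- spool_b: Bystander: lilac thread spool, 32 mm wide, 50 mm tall; origin under its centre
- button_jar: Bystander: clear jar with green cap, 64 mm wide, 65 mm tall; origin under its centre
Mind the look-alikes: they are no part of the job. There is more than one size of the stand; the one meant has the size given above.

How it is judged:
On the way, in this order (a step that is already met when the one before it is completed fails the run):
1. the pot is lifted off the desk (height (world z) of pot above 0.03 m), for 0.2 s.
2. the ring presses the gate open (value of joint gate above 0.12 rad and contact force between pot and stand above 0.8 N), for 0.01 s.
3. the gate has snapped shut with the ring in the hook (value of joint gate below 0.08 rad and height (world z) of pot above 0.035 m and x of pot_ring in the frame of stand between -0.02 and 0.04 m and y of pot_ring in the frame of stand between -0.065 and 0.065 m), for 0.2 s.
At the end, for the whole second after the job is handed in: The pot hangs by its ring from the closed snap hook: gate within 0.08 rad of shut; ring centre from -20 to +40 mm in x and within 65 mm in y of the stand's origin; pot's underside 35 to 62 mm above the desk, tilted less than 0.35 rad, moving slower than 80 mm/s (all of step 3 and height (world z) of pot below 0.062 m and angle between pot's own z axis and vertical below 0.35 rad and linear speed of pot below 0.08 m/s); the robot touches nothing.
It fails at once if the pot is pressed against the hook or stand with more than 20 N (contact force between pot and stand above 20 N).
It fails at once if the arm or fingers press on the hook or stand with more than 20 N (contact force between any of the arm, the fingers and stand above 20 N).
It fails at once if another thing on the desk is moved more than 25 mm (distance of any of pencil_cup, punch, stapler, spool_a, spool_b, button_jar from where it was at the start of the episode above 0.025 m).
It also fails if it takes over 61 s, if anything falls off the work surface, if the arm or the gripper's body presses on something with over 40 N, if the wrist force passes 120 N, or if a joint passes its speed limit or range.

ROBOT

A 6-joint arm with a two-finger parallel gripper is mounted at the origin on the work surface. World frame = base frame: x ahead of the robot, y to its left, z up, the work surface at z = 0. Lengths are in m, angles in rad, forces in N, time in s.
With the tool pointing down it reaches from about 0.275 to 0.825 m from the base axis. Payload 4.9 kg.
Tool frame: the origin (TCP) lies midway between the tips of the shut fingers; the grasp point (between the pads) lies 19 mm behind it (grip_point_offset is the distance from the TCP to the grasp point, in m); z points along the fingers, y is the line along which they close (so a half turn about z gives the same grasp; the last joint's range is limited). The gripper opens to 85 mm and grips with 20 to 120 N. Pads are 22 mm wide; open, the fingers measure 114 mm over their backs; the gripper's body (76 mm by 85 mm) begins 54 mm behind the grasp point. The pads swing forward as they close: fully open they stand 13 mm farther back than shut.
Start: joints at [-1.287, 0.326, -0.193, 1.052, 0, 1.437], TCP at [0.223, -0.503, 0.231] pointing down, gripper open.
Joint ranges: [-2.65, 2.65], [-0.97, 1.79], [-1.3, 1.35], [-1.93, 2.1], [-1.47, 1.37], [-3.14, 3.14]. Speed limits (rad/s): [2.57, 2.57, 3.14, 3.14, 3.14, 3.14].

INTERFACE

Orientations are given as a rotation vector (axis times angle).
In Python, from cell import * gives the robot as it stands. Calls block until the motion is done:
- movep(position, orientation): joint-space move of the TCP to a pose.
- move_l(position, velocity=0.15, rot=None, until_force=None): straight line of the TCP; rot=None keeps the orientation; velocity is the mean speed in m/s. With until_force (N) it stops when the force on the tool has changed by that much, and returns True; else False.
- set_joints(angles): joint-space move.
- let_go() and grab(newtons=None): open the fingers fully, or close them until they stop; newtons is the grip in N (None keeps the last).
- sleep(seconds).
- ik(position, orientation): joint angles nearest the present ones, or None.
- get_state(): the state.
- grab_frame(name): name is "scene" or "top" or "wrist"; returns a dict with "img" (384x512x3 uint8, red, green, blue), "fx", "fy", "cx", "cy" (pixels), "cam_to_world" (4x4, takes a point from camera to world coordinates); the wrist camera has in their place "T_tool_cam" (4x4, takes a point from camera to tool coordinates, whose origin is the TCP and whose axes are the flange's). Camera axes: x right, y down, z forward; pixel columns grow to the right and rows downward; lengths in m; the calibration is good to about 2 mm. A picture is of the moment at which its call begins: read the wrist's pose just before it. There is no depth.
A pose or a line that the arm cannot do raises MotionError and nothing moves.
- sign_off(): hands the job in; it is judged then, once.
Trained networks look in the newest picture that a camera, given by its name, has taken for a name from the list of things; names that differ only in an ending like _2 or _b are one class to them, and where a whole thing is asked for, a point or a joint stands for the part that bears it (a point fixed in the world has none). Each returns a list of dicts, best first, with "score" (0 to 1); they miss things now and then, are a little off and sometimes report something else, mostly with a low value. They report only what shows in the picture. A call takes as long as a camera call. They do not tell look-alikes from the thing itself.
- spot_in(camera, name): "centre" ([column, row] in pixels, amid what is visible of it).
- silhouettes(camera, name): "mask" (384x512 bool, what is visible of it) and "centre" ([column, row] in pixels, amid what is visible of it).
- tip_of(camera, name): "centre" ([column, row] in pixels: a listed point, or the origin of a listed thing).
The state is a dict: "clock": time; "q": joint angles; "joint_velocities": joint speeds; "tau": joint torques, N m; "position": TCP position; "eef_rot": TCP orientation; "contact_force": force on the tool from outside, world axes, zero at the start; "wrist_torque": the same for the moment, N m; "finger_gap": opening from 0.0 (shut) to 1.0 (fully open); "grasp_force": force on a finger pad.
Only numpy, scipy, OpenCV 4.12 (cv2) and the standard library are available. Lean on these libraries where they do the work, as an engineer would, in place of code of your own. Each camera call takes 0.05 s, during which the arm holds its last target. There are 200 camera calls.

## Working session

There is one attempt and no reset: what is moved stays moved. The work goes in short steps, each a Python script; the robot and the scene stay as the last script left them, time stands still between calls to the robot, and variables do not carry over. Pictures are saved under pics/ and viewed, at most 10 in all, crops included, and the job is handed in when it is done.

```bash
mkdir -p pics
cat > h.py <<'E'
from cell import *
import numpy as np, cv2
def save(n,img): cv2.imwrite('pics/'+n+'.png',cv2.cvtColor(img,cv2.COLOR_RGB2BGR))
def ray(f,p,T=None):
    T=f["cam_to_world"] if T is None else T
    T=np.array(T); d=T[:3,:3]@np.array([(p[0]-f["cx"])/f["fx"],(p[1]-f["cy"])/f["fy"],1]); return T[:3,3],d/np.linalg.norm(d)
def tri(rays):
    A=np.zeros((3,3));b=np.zeros(3)
    for o,d in rays:
        P=np.eye(3)-np.outer(d,d);A+=P;b+=P@o
    x=np.linalg.solve(A,b); return x,[round(float(np.linalg.norm((np.eye(3)-np.outer(d,d))@(x-o))),4) for o,d in rays]
def onz(r,z): o,d=r; return o+d*(z-o[2])/d[2]
E
python3 - <<'E'
from h import *
F={}
for c in("scene","top"):
    f=grab_frame(c); F[c]=f; save(c,f["img"])
    print(c,f["fx"],np.round(f["cam_to_world"],3).tolist())
    for n in("pot","stand"):
        print(n,'spot',[(np.round(d["centre"],0).tolist(),round(d["score"],2)) for d in spot_in(c,n)])
    for n in("pot_grip","pot_ring","pot","entry","gate_nominal","nose_nominal","back_nominal","stand"):
        print(n,'tip',[(np.round(d["centre"],1).tolist(),round(d["score"],2)) for d in tip_of(c,n)])
save('both',np.hstack([F["scene"]["img"],F["top"]["img"]])[:, :])
E
python3 -c "
import cv2,numpy as np
a=cv2.imread('pics/scene.png');b=cv2.imread('pics/top.png');cv2.imwrite('pics/both.png',cv2.resize(np.vstack([a,b]),(448*512//512,600)) if 0 else a)"
```

```text
scene 350.22441558691423 [[0.456, 0.514, -0.727, 1.227], [0.89, -0.273, 0.365, -0.356], [-0.011, -0.813, -0.582, 0.729], [0.0, 0.0, 0.0, 1.0]]
pot spot [([205.0, 240.0], 0.88)]
stand spot [([149.0, 198.0], 0.76), ([338.0, 254.0], 0.67), ([279.0, 176.0], 0.62), ([202.0, 240.0], 0.56)]
pot_grip tip [([200.8, 219.1], 0.57)]
pot_ring tip [([316.3, 202.4], 0.6), ([202.5, 229.5], 0.57), ([205.8, 249.6], 0.45)]
pot tip [([203.6, 249.8], 0.9)]
entry tip [([261.8, 124.9], 0.89), ([312.5, 200.4], 0.77), ([143.1, 146.0], 0.61)]
gate_nominal tip [([138.4, 145.8], 0.89), ([249.7, 121.9], 0.67), ([305.5, 204.5], 0.64), ([368.8, 188.8], 0.29)]
nose_nominal tip [([151.4, 143.4], 0.83), ([316.2, 201.7], 0.81), ([263.3, 119.5], 0.78), ([305.5, 206.8], 0.4)]
back_nominal tip [([149.4, 151.7], 0.96), ([265.6, 130.5], 0.81), ([321.7, 209.5], 0.65), ([312.2, 203.6], 0.64)]
stand tip [([259.5, 165.8], 0.57), ([274.2, 305.5], 0.41)]
top 380.8932228132756 [[0.029, -0.997, 0.069, 0.381], [-1.0, -0.029, 0.002, -0.009], [-0.0, -0.069, -0.998, 1.257], [0.0, 0.0, 0.0, 1.0]]
pot spot []
stand spot [([329.0, 237.0], 0.97), ([199.0, 226.0], 0.8), ([221.0, 111.0], 0.76)]
pot_grip tip [([313.8, 173.8], 0.7)]
pot_ring tip []
pot tip [([309.9, 178.7], 0.56)]
entry tip [([221.4, 138.7], 0.79), ([190.8, 284.7], 0.69)]
gate_nominal tip [([204.3, 286.0], 0.81), ([229.7, 136.9], 0.66), ([346.1, 294.3], 0.6)]
nose_nominal tip [([216.4, 138.0], 0.94), ([182.4, 286.9], 0.83), ([332.2, 302.1], 0.62), ([312.8, 176.0], 0.28)]
back_nominal tip [([222.9, 124.2], 0.96), ([196.2, 259.3], 0.94), ([336.3, 277.1], 0.59)]
stand tip [([375.5, 201.8], 0.66)]
```

View pics/scene.png

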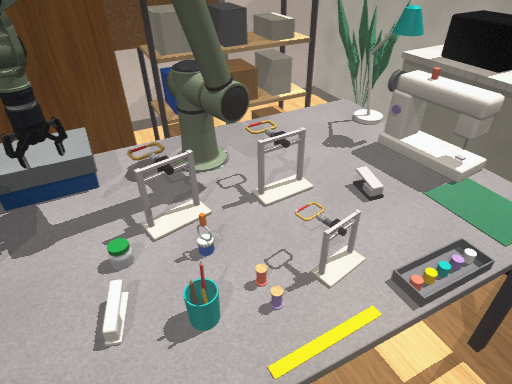

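View pics/top.png

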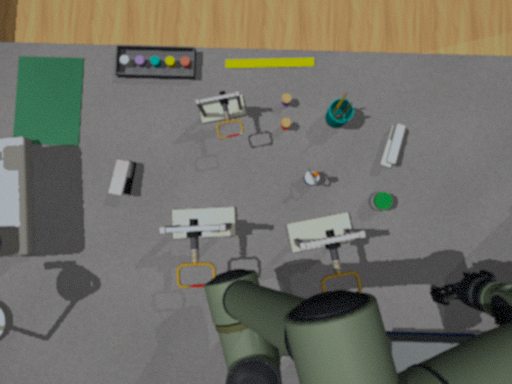

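Three stands appear in the pictures: A at scene (338,254)/top (221,111), B at scene (279,176)/top (199,226) and C at scene (149,198)/top (329,237). In the top view A's loop is about 27 px wide, against about 40 px for B and C. I'll triangulate their sizes and confirm with a crop. The pot is at scene (205,240), top (312,177).

Run:
```python
from h import *
fs=grab_frame("scene");ft=grab_frame("top")
def t(n,a,b):
    x,r=tri([ray(fs,a),ray(ft,b)]);print(n,np.round(x,4),r);return x
t('A nose',(316,202),(216.4,138.0));t('A back',(321.7,209.5),(222.9,124.2));t('A gate',(305.5,204.5),(229.7,136.9))
t('B nose',(263.3,119.5),(182.4,286.9));t('B back',(265.6,130.5),(196.2,259.3));t('B gate',(249.7,121.9),(204.3,286))
t('C back',(149.4,151.7),(336.3,277.1)); t('C nose',(151.4,143.4),(332.2,302.1))
t('pot grip',(200.8,219.1),(313.8,173.8))
def crop(f,x,y,w,h,s): return cv2.resize(f["img"][y:y+h,x:x+w],None,fx=s,fy=s,interpolation=cv2.INTER_CUBIC)
a=crop(fs,280,185,100,100,4);b=crop(ft,180,80,100,100,4)
c=np.hstack([crop(fs,180,200,50,50,4),crop(ft,287,152,50,50,4),crop(fs,230,110,100,50,4)])
save('crop1',np.vstack([np.hstack([a,b]),c]))
```

```text
A nose [0.6107 0.1343 0.1364] [0.0011, 0.0011]
A back [0.6527 0.1184 0.1448] [0.0044, 0.0044]
A gate [0.6142 0.0952 0.144 ] [0.0023, 0.0023]
B nose [0.1816 0.2004 0.1998] [0.0027, 0.0027]
B back [0.2574 0.1676 0.1957] [0.0013, 0.0013]
B gate [0.1874 0.1411 0.2054] [0.0012, 0.0012]
C back [ 0.2201 -0.221   0.1967] [0.003, 0.003]
C nose [ 0.1528 -0.206   0.1911] [0.0029, 0.0029]
pot grip [ 0.5123 -0.1644  0.1192] [0.0036, 0.0036]
```

View pics/crop1.png

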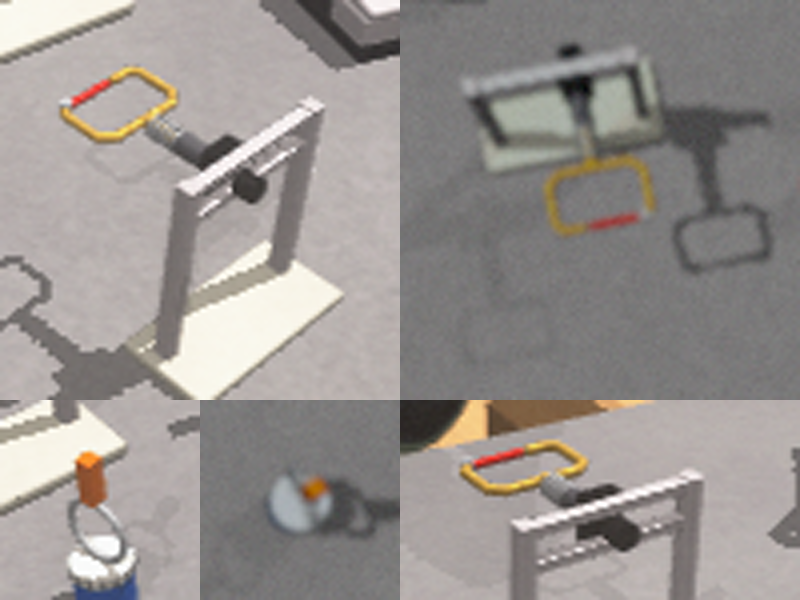

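A is the meant stand: its hook sits 140 mm up and the loop is 43 mm deep. B and C have their hooks at about 200 mm and are larger. The crop shows A's red gate with the hinge on the right (world −y) and the nose on the left. Next I'll look with the wrist camera above the pot and above the hook.

```bash
cat >> h.py <<'E'
from scipy.spatial.transform import Rotation as Ro
def down(a): return (Ro.from_euler('z',a)*Ro.from_matrix(np.diag([1.,-1,-1]))).as_rotvec()
def wrist():
    s=get_state(); f=grab_frame("wrist"); T=np.eye(4);T[:3,:3]=Ro.from_rotvec(s["eef_rot"]).as_matrix();T[:3,3]=s["position"]
    f["cam_to_world"]=T@np.array(f["T_tool_cam"]); return f
def px(f,p):
    c=np.linalg.inv(f["cam_to_world"])@np.r_[p,1]; return [f["fx"]*c[0]/c[2]+f["cx"],f["fy"]*c[1]/c[2]+f["cy"]]
E
python3 - <<'E'
from h import *
import pickle
s=get_state();print(s["clock"],np.round(Ro.from_rotvec(s["eef_rot"]).as_matrix(),2).tolist())
f=grab_frame("wrist");print(np.round(f["T_tool_cam"],3).tolist(),f["fx"])
T=np.array(f["T_tool_cam"])
a=Ro.from_rotvec(s["eef_rot"]).as_matrix(); yaw=np.arctan2(a[1,0],a[0,0])
movep([.25,-.5,.36],s["eef_rot"])
V={}
for n,p in(("p1",(.50,-.164,.33)),("p2",(.44,-.12,.33)),("h1",(.56,.06,.34)),("h2",(.60,.14,.34))):
    q=[ (np.abs(np.array(ik(p,down(y)))-get_state()["q"]).sum(),y) for y in (0,np.pi/2,-np.pi/2,np.pi) if ik(p,down(y)) is not None]
    y=0 if any(k[1]==0 for k in q) else min(q)[1]
    movep(p,down(y)); sleep(.15); f=wrist(); V[n]=f
    print(n,y,get_state()["clock"],np.round(f["cam_to_world"][:3,3],3))
    for m in (("pot_grip","pot_ring","pot") if n[0]=='p' else("gate_nominal","nose_nominal","back_nominal","entry")):
        print(m,[(np.round(d["centre"],1).tolist(),round(d["score"],2)) for d in tip_of("wrist",m)][:3])
pickle.dump(V,open('V.pkl','wb'))
save('w1',cv2.resize(np.vstack([np.hstack([V["p1"]["img"],V["p2"]["img"]]),np.hstack([V["h1"]["img"],V["h2"]["img"]])]),(800,600),interpolation=cv2.INTER_AREA))
E
```

```text
1.2 [[0.91, 0.41, 0.0], [0.41, -0.91, 0.0], [0.0, -0.0, -1.0]]
[[-0.0, -0.961, -0.277, 0.071], [1.0, -0.0, -0.0, -0.001], [-0.0, -0.277, 0.961, -0.142], [0.0, 0.0, 0.0, 1.0]] 304.0430165972877
p1 0 3.5917 [ 0.57  -0.164  0.472]
pot_grip [([259.6, 158.1], 0.93)]
pot_ring [([258.9, 152.1], 0.77)]
pot [([258.4, 148.7], 0.79)]
p2 0 4.3417 [ 0.511 -0.119  0.472]
pot_grip [([299.8, 107.8], 0.89)]
pot_ring [([293.1, 107.1], 0.69)]
pot [([288.8, 105.3], 0.81)]
h1 0 5.5667 [0.63  0.06  0.482]
gate_nominal []
nose_nominal [([191.5, 124.0], 0.65)]
back_nominal [([200.8, 80.2], 0.77)]
entry [([210.6, 120.6], 0.97)]
h2 0 11.0083 [0.67  0.141 0.482]
gate_nominal [([296.0, 151.4], 0.87)]
nose_nominal [([265.2, 156.8], 0.64)]
back_nominal [([280.4, 119.9], 0.9)]
entry [([280.3, 158.5], 0.82)]
```

View pics/w1.png

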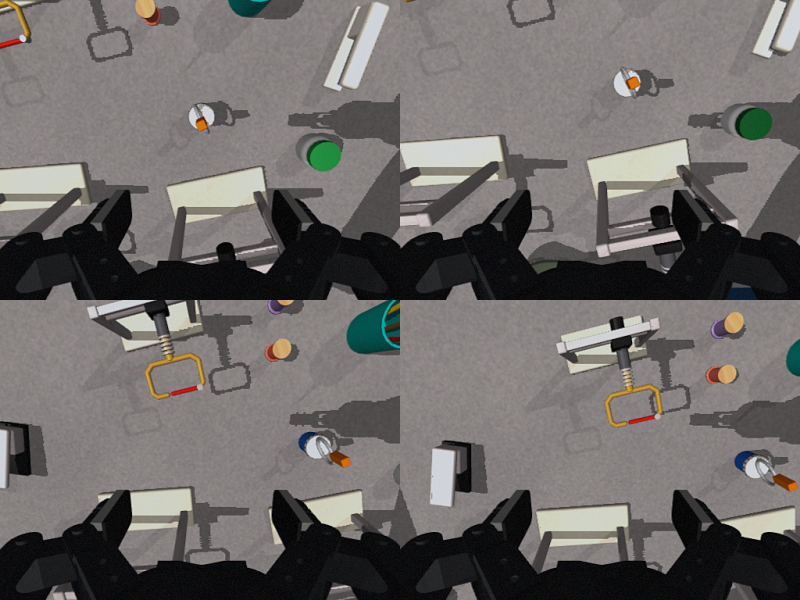

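The wrist pictures show the pot at p1 about (258,152) with its orange stem top. The hook A is at h1 about (225,97) and h2 about (405,135), red gate facing the robot. I'll extract edges by colour and view one crop.

Run:
```python
from h import *
import pickle
V=pickle.load(open('V.pkl','rb'))
def comp(f,lo,hi,near):
    hsv=cv2.cvtColor(f["img"],cv2.COLOR_RGB2HSV);m=cv2.inRange(hsv,lo,hi)
    n,l,st,c=cv2.connectedComponentsWithStats(m)
    k=[i for i in range(1,n) if st[i,4]>15 and np.hypot(*(c[i]-near))<60]
    k=max(k,key=lambda i:st[i,4]);return (l==k)
E={}
for n,near in(("h1",(236,121)),("h2",(304+0,155))):
    f=V[n];m=comp(f,(0,180,110),(6,255,255),np.array(near));ys,xs=np.nonzero(m);P=np.c_[xs,ys].astype(float)
    c=P.mean(0);u=np.linalg.svd(P-c)[2][0];u*=np.sign(u[0]);t=(P-c)@u
    E[n]=(c+u*t.min(),c+u*t.max()); print(n,len(P),np.round(E[n],1).tolist())
for i,nm in enumerate(("free","hinge")):
    x,r=tri([ray(V[n],E[n][i]) for n in E]);print(nm,np.round(x,4),r)
    print([np.round(onz(ray(V[n],E[n][i]),.143)[:2],4).tolist() for n in E])
G={}
for n,near in(("p1",(258,155)),("p2",(297,107))):
    f=V[n];m=comp(f,(7,150,90),(18,255,255),np.array(near))
    hsv=cv2.cvtColor(f["img"],cv2.COLOR_RGB2HSV)
    v=hsv[...,2][m];top=m&(hsv[...,2]>(v.max()-25));ys,xs=np.nonzero(top)
    G[n]=np.array([xs.mean(),ys.mean()]);print(n,m.sum(),len(xs),G[n],cv2.minAreaRect(np.c_[xs,ys].astype(np.float32)),np.round(onz(ray(f,G[n]),.136),4))
print(tri([ray(V[n],G[n]) for n in G]))
def crop(f,c,s,k): x,y=int(c[0]-s/2),int(c[1]-s/2);return cv2.resize(f["img"][y:y+s,x:x+s],(k,k),interpolation=cv2.INTER_CUBIC)
save('crop2',np.vstack([np.hstack([crop(V["p1"],G["p1"],40,300),crop(V["p2"],G["p2"],40,300)]),np.hstack([crop(V["h2"],(488,300*384/600-0),48,300),crop(V["h1"],(225,121),70,300)])]))
```

```text
h1 160 [[218.9, 119.8], [251.5, 111.8]]
h2 147 [[292.8, 156.3], [325.4, 148.8]]
free [0.6152 0.1018 0.1409] [0.0002, 0.0002]
[[0.6151, 0.1016], [0.6157, 0.102]]
hinge [0.6237 0.0662 0.1428] [0.0004, 0.0004]
[[0.6234, 0.0663], [0.624, 0.066]]
p1 163 111 [257.1981982  160.12612613] ((257.3000183105469, 160.10000610351562), (10.28591251373291, 10.28591251373291), 63.43495178222656) [ 0.5116 -0.163   0.136 ]
p2 190 131 [298.70229008 105.61068702] ((298.70001220703125, 105.4000015258789), (11.180339813232422, 11.627553939819336), 63.43495178222656) [ 0.5111 -0.1629  0.136 ]
(array([ 0.51116367, -0.16308327,  0.13386372]), [0.0001, 0.0001])
```

View pics/crop2.png

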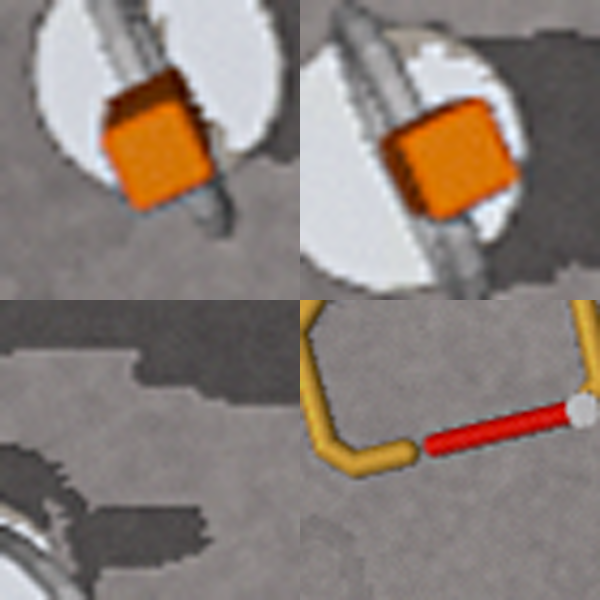

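The crop shows the stem square and ring turned to a pot yaw of about +26.6° (p1, p2). The gate's free end is at (0.6155, 0.102, 0.141), and the stand yaw is about 13.4°. I'll plan the reach and grasp the pot.

```bash
cat >> h.py <<'E'
SY=np.radians(13.4); SX=np.array([np.cos(SY),np.sin(SY)]); SYv=np.array([-np.sin(SY),np.cos(SY)])
FREE=np.array([.6155,.1019]); E0=FREE-.005*SYv     # measured entry (x=0,y=0)
def hook(x,y,z): return np.r_[E0+x*SX+y*SYv,z-.019]   # grip point at hook frame -> TCP
def st(t=''): s=get_state();print(t,round(s["clock"],2),np.round(s["position"],4),'F',np.round(s["contact_force"],1),'gap',round(s["finger_gap"],3),round(s["grasp_force"],1));return s
E
python3 - <<'E'
from h import *
print(np.round(get_state()["q"],2),get_state()["clock"])
P=np.array([.5112,-.163]); PY=np.radians(26.6)
for o in(90,-90):
    print(o,[None if j is None else np.round(j,2) for j in(ik([*P,.2],down(PY+np.radians(o))),ik([*P,.102],down(PY+np.radians(o))),ik(hook(-.06,0,.19),down(SY+np.radians(o))),ik(hook(.01,0,.17),down(SY+np.radians(o))))])
E
```

```text
[ 0.11  0.42  0.21  1.37 -0.   -3.03] 11.2083
90 [array([-0.45,  0.32, -0.28,  0.97,  0.  ,  0.66]), array([-0.45,  0.42, -0.41,  0.74,  0.  ,  0.66]), array([ 0.02,  0.4 , -0.25,  0.93,  0.  ,  1.35]), array([ 0.04,  0.54, -0.07,  0.96,  0.  ,  1.38])]
-90 [array([-0.45,  0.32, -0.28,  0.97,  0.  , -2.48]), array([-0.45,  0.42, -0.41,  0.74,  0.  , -2.48]), array([ 0.02,  0.4 , -0.25,  0.93,  0.  , -1.79]), array([ 0.04,  0.54, -0.07,  0.96,  0.  , -1.76])]
```

Run:
```python
from h import *
P=np.array([.5112,-.163]); r=down(np.radians(26.6-90))
movep([*P,.20],r); st('above')
print(move_l([*P,.104],.1,until_force=6)); st('at')
grab(80); st('grip')
move_l([*P,.173],.1); st('lift')
sleep(.1); f=grab_frame("scene"); save('lift',cv2.resize(f["img"][150:290,120:400],None,fx=2.5,fy=2.5))
```

```text
above 12.51 [ 0.5121 -0.1625  0.2006] F [-0.4  0.8 -0.4] gap 0.999 0.0
False
at 13.62 [ 0.5117 -0.1632  0.1046] F [ 0.8 -0.2 -0.4] gap 0.999 0.0
grip 14.28 [ 0.5113 -0.1632  0.1042] F [-1.   0.4  2.8] gap 0.148 78.2
lift 15.12 [ 0.5108 -0.1628  0.1724] F [-0.5  0.  -1.5] gap 0.149 77.9
```

View pics/lift.png

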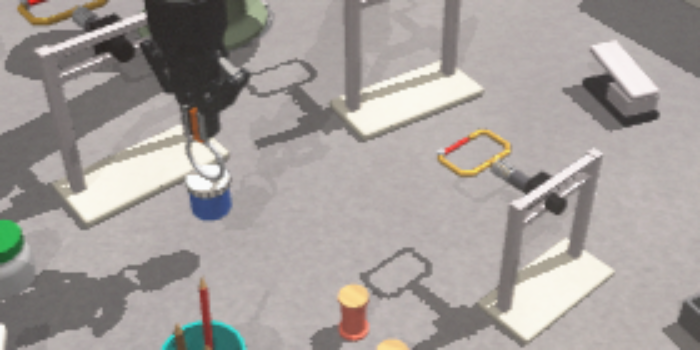

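The pot hangs straight in the fingers at crop (210,180). Next I'll move in front of the gate and press gently.

Run:
```python
from h import *
r=down(SY-np.pi/2)
def hx(): p=get_state()["position"];d=p[:2]-E0;return np.round([d@SX*1e3,d@SYv*1e3],1)
movep(hook(-.06,.0005,.192),r); st('pre'); print(hx())
f=grab_frame("scene"); save('pre',cv2.resize(f["img"][150:290,200:400],None,fx=3.5,fy=3.5))
h=move_l(hook(-.024,.0005,.192),.02,until_force=13); st('touch');print(h,hx())
if not h:
    h=move_l(hook(.006,.0005,.192),.02,until_force=13); s=st('in');print(h,hx())
    sleep(.3);st('rest');print(hx())
```

```text
pre 16.25 [0.5581 0.0828 0.1728] F [ 0.1  0.2 -1.2] gap 0.149 77.9
[-60.3  -0.2]
touch 18.25 [0.5928 0.0919 0.1728] F [-4.2 -1.2 -1.8] gap 0.147 77.9
False [-24.4   0.5]
in 19.9 [0.6223 0.0989 0.173 ] F [-0.9  0.2 -0.4] gap 0.146 78.3
False [6.  0.5]
rest 20.2 [0.6224 0.0989 0.173 ] F [ 0.1  0.9 -1. ] gap 0.147 78.3
[6.  0.5]
```

View pics/pre.png

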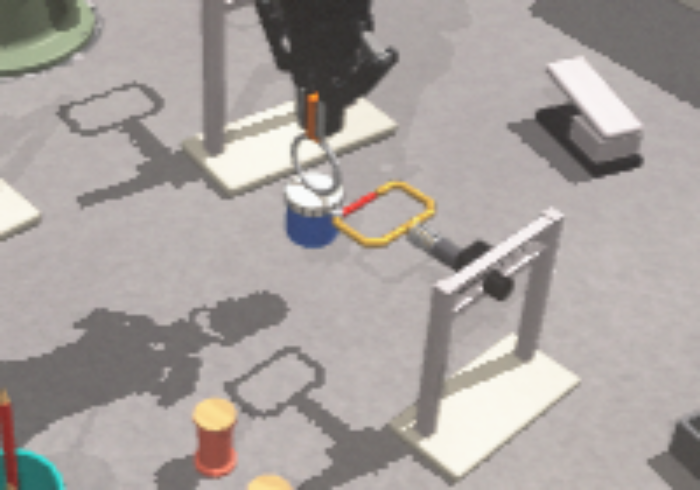

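The press rose to about 4 N and fell back to 0 with the ring 31 mm in, as expected for a snap. I'll check with a picture.

Run:
```python
from h import *
f=grab_frame("scene"); a=cv2.resize(f["img"][170:250,270:370],None,fx=4,fy=4,interpolation=cv2.INTER_CUBIC)
g=grab_frame("top"); b=cv2.resize(g["img"][90:170,180:280],None,fx=4,fy=4,interpolation=cv2.INTER_CUBIC)
save('in',np.hstack([a,b]))
```

```text
(no output)
```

View pics/in.png

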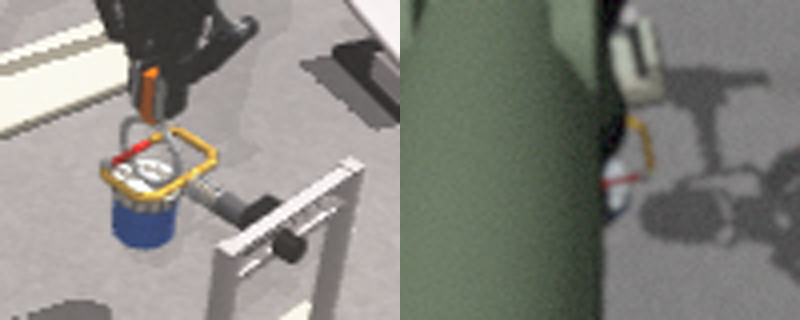

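The ring is inside the loop and the red gate is shut in line with the nose, crop (130,150). Now I'll shift the ring over the nose, lower it until it bears on the bar, and release.

Run:
```python
from h import *
print(move_l(hook(.0,.011,.192),.03,until_force=6)); st('shift')
print(move_l(hook(.0,.011,.178),.04,until_force=4)); st('low')
print(move_l(hook(.0,.011,.169),.01,until_force=2)); s=st('rest')
f=grab_frame("scene"); a=f["img"][170:250,270:370].copy()
let_go(); s=st('open'); sleep(.3)
p=s["position"]; move_l([p[0],p[1],.30],.12); st('up')
movep([.50,.0,.34],get_state()["eef_rot"]); sleep(2)
f=grab_frame("scene"); print([(d["centre"],d["score"]) for d in spot_in("scene","pot")])
save('end',cv2.resize(np.hstack([a,f["img"][170:250,270:370]]),None,fx=4,fy=4,interpolation=cv2.INTER_CUBIC)); st()
```

```text
False
shift 20.85 [0.6141 0.1079 0.1731] F [ 0.7 -0.3 -1.2] gap 0.151 78.3
False
low 21.35 [0.6139 0.1077 0.1585] F [-0.3  0.2 -2. ] gap 0.15 78.3
True
rest 21.92 [0.6142 0.1077 0.1542] F [-0.4 -0.2  4.2] gap 0.15 79.1
open 22.67 [0.6134 0.1077 0.1532] F [-0.2 -0.2  0.1] gap 0.998 0.0
up 24.34 [0.6129 0.1077 0.2991] F [-0.8 -0.  -0.3] gap 0.999 0.0
[([307.5, 218.8], 0.95), ([338.1, 252.7], 0.68)]
 27.13 [ 0.5  -0.    0.34] F [-0.   0.4 -0.3] gap 0.995 0.0
```

View pics/end.png

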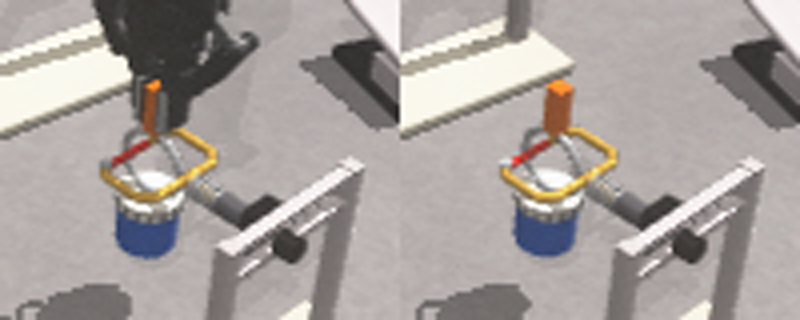

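The pot hangs upright from the closed hook, right crop (548,200). I'll check that it is still, then hand in.

Run:
```python
from h import *
sleep(6)
fs=[]
for i in range(5): fs.append(grab_frame("scene")["img"][170:250,270:370].astype(int)); sleep(.12)
print([int((np.abs(a-b).max(2)>40).sum()) for a,b in zip(fs,fs[1:])],get_state()["clock"])
print(sign_off())
```

```text
[0, 0, 0, 0] 33.9667
the job is handed in; nothing more can be done
None
```

The pot hangs still and upright by its ring from the closed snap hook, the robot is clear of it, and I handed the job in at about 34 s of the 61 s; no verdict came back.

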